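# Put the seasoning shakers back into their own dishes

### The job

The four seasoning shakers got mixed up: move them so that each stands upright in the dish whose rim has the colour of its cap, using the empty white dish to park a shaker on the way. Keep the shakers upright all the time, never stand one on the bare counter, and leave the stack of red plates where it is.

Things in the scene. Friction and masses are not known exactly. Their poses are not given: they have to be found in the camera images.
- shaker_red_center (a point): seasoning shaker, red cap and red band on a white barrel; rigid upright cylinder 44 mm across, 90 mm tall (cap: top 24 mm, narrowing to 36 mm over the last 10 mm), about 0.13 kg, loose. Point: its centre, 45 mm above its flat foot; z up, yaw of no account. It starts standing in a dish that is not its own, centre 55 mm above the counter. Grip it across the barrel from any side.
- shaker_yellow_center (a point): seasoning shaker, yellow cap and yellow band on a white barrel; rigid upright cylinder 44 mm across, 90 mm tall (cap: top 24 mm, narrowing to 36 mm over the last 10 mm), about 0.13 kg, loose. Point: its centre, 45 mm above its flat foot; z up, yaw of no account. It starts standing in a dish that is not its own, centre 55 mm above the counter. Grip it across the barrel from any side.
- shaker_green_center (a point): seasoning shaker, green cap and green band on a white barrel; rigid upright cylinder 44 mm across, 90 mm tall (cap: top 24 mm, narrowing to 36 mm over the last 10 mm), about 0.13 kg, loose. Point: its centre, 45 mm above its flat foot; z up, yaw of no account. It starts standing in a dish that is not its own, centre 55 mm above the counter. Grip it across the barrel from any side.
- shaker_blue_center (a point): seasoning shaker, blue cap and blue band on a white barrel; rigid upright cylinder 44 mm across, 90 mm tall (cap: top 24 mm, narrowing to 36 mm over the last 10 mm), about 0.13 kg, loose. Point: its centre, 45 mm above its flat foot; z up, yaw of no account. It starts standing in a dish that is not its own, centre 55 mm above the counter. Grip it across the barrel from any side.
- dish_red: shallow round dish with a red rim and a steel floor, fixed to the counter: 88 mm across outside, 72 mm inside, flat floor 10 mm above the counter, rim 18 mm above the counter. Origin: centre of its underside, on the counter; z up. It holds one shaker.
- dish_yellow: shallow round dish with a yellow rim and a steel floor, fixed to the counter: 88 mm across outside, 72 mm inside, flat floor 10 mm above the counter, rim 18 mm above the counter. Origin: centre of its underside, on the counter; z up. It holds one shaker.
- dish_green: shallow round dish with a green rim and a steel floor, fixed to the counter: 88 mm across outside, 72 mm inside, flat floor 10 mm above the counter, rim 18 mm above the counter. Origin: centre of its underside, on the counter; z up. It holds one shaker.
- dish_blue: shallow round dish with a blue rim and a steel floor, fixed to the counter: 88 mm across outside, 72 mm inside, flat floor 10 mm above the counter, rim 18 mm above the counter. Origin: centre of its underside, on the counter; z up. It holds one shaker.
- dish_white: plain white shallow round dish, the spare one, empty at the start, fixed to the counter: 88 mm across outside, 72 mm inside, flat floor 10 mm above the counter, rim 18 mm above the counter. Origin: centre of its underside, on the counter; z up. It holds one shaker.
- plates: bystander: stack of red sushi plates, 110 mm across and 54 mm tall, loose, beyond the dishes. Origin: centre of its underside, on the counter; z up.

How it is judged:
On the way:
1. a shaker stands in the white dish (((horizontal distance between shaker_red_center and dish_white below 0.015 m and angle between shaker_red_center's own z axis and vertical below 0.1 rad and z of shaker_red_center in the frame of dish_white between 0.05 and 0.06 m) or (horizontal distance between shaker_yellow_center and dish_white below 0.015 m and angle between shaker_yellow_center's own z axis and vertical below 0.1 rad and z of shaker_yellow_center in the frame of dish_white between 0.05 and 0.06 m) or (horizontal distance between shaker_green_center and dish_white below 0.015 m and angle between shaker_green_center's own z axis and vertical below 0.1 rad and z of shaker_green_center in the frame of dish_white between 0.05 and 0.06 m) or (horizontal distance between shaker_blue_center and dish_white below 0.015 m and angle between shaker_blue_center's own z axis and vertical below 0.1 rad and z of shaker_blue_center in the frame of dish_white between 0.05 and 0.06 m))), for 0.1 s.
At the end, for the whole second after the job is handed in: each shaker stands at rest on the floor of the dish of its own colour: its centre within 15 mm sideways of the dish's centre, 50 to 60 mm above the dish's underside, leaning less than 0.1 rad; all are released and the white dish is left empty (horizontal distance between shaker_red_center and dish_red below 0.015 m and angle between each of shaker_red_center, shaker_yellow_center, shaker_green_center, shaker_blue_center's own z axis and vertical below 0.1 rad and z of shaker_red_center in the frame of dish_red between 0.05 and 0.06 m and linear speed of each of shaker_red, shaker_yellow, shaker_green, shaker_blue below 0.03 m/s and horizontal distance between shaker_yellow_center and dish_yellow below 0.015 m and z of shaker_yellow_center in the frame of dish_yellow between 0.05 and 0.06 m and horizontal distance between shaker_green_center and dish_green below 0.015 m and z of shaker_green_center in the frame of dish_green between 0.05 and 0.06 m and horizontal distance between shaker_blue_center and dish_blue below 0.015 m and z of shaker_blue_center in the frame of dish_blue between 0.05 and 0.06 m); the robot touches nothing.
It fails at once if a shaker is tipped (leans more than 0.5 rad) (angle between any of shaker_red_center, shaker_yellow_center, shaker_green_center, shaker_blue_center's own z axis and vertical above 0.5 rad).
It fails at once if a shaker stands on the bare counter (its centre lower than 50 mm) (height (world z) of any of shaker_red_center, shaker_yellow_center, shaker_green_center, shaker_blue_center below 0.05 m).
It fails at once if the stack of plates is moved by more than 20 mm (distance of plates from where it was at the start of the episode above 0.02 m).
It also fails if it takes over 144 s, if anything falls off the work surface, if the arm or the gripper's body presses on something with over 40 N, if the wrist force passes 120 N, or if a joint passes its speed limit or range.

### The arm

A 7-joint arm with a two-finger parallel gripper is mounted at the origin on the work surface. World frame = base frame: x ahead of the robot, y to its left, z up, the work surface at z = 0. Lengths are in m, angles in rad, forces in N, time in s.
With the tool pointing down it reaches from about 0.425 to 0.95 m from the base axis. Payload 16.7 kg.
Tool frame: the origin (TCP) lies midway between the tips of the shut fingers; the grasp point (between the pads) lies 19 mm behind it (pinch_z is the distance from the TCP to the grasp point, in m); y points along the fingers, z is the direction in which the jaws open and shut, and the axes are right-handed (so a half turn about y gives the same grasp; the last joint's range is limited). The gripper opens to 94 mm and grips with 3 to 60 N. Pads are 16 mm wide; open, the fingers measure 119 mm over their backs; the gripper's body (75 mm by 177 mm) begins 78 mm behind the grasp point.
Start: joints at [-1.381, 0.426, 0.074, 1.606, -0.034, 1.111, -0.067], TCP at [0.224, 0.637, 0.205] pointing down, gripper open.
Joint ranges: [-2.85, 2.85], [-0.5, 2.14], [-1.23, 1.37], [0.21, 2.46], [-1.02, 4.16], [0.16, 2.05], [-2.73, 2.73]. Speed limits (rad/s): [1.89, 1.89, 2.39, 2.39, 3.01, 3.01, 3.01].

### API

Orientations are given as a unit quaternion [w, x, y, z].
In Python, from cell import * gives the robot as it stands.
- The arm moves only by the tool play_rows, never from a script. Its argument "series" is a list that holds one entry, the list of rows, each a list of 7 numbers: the shift along the tool's x, y, z in units of 3 cm (1.0 is 3 cm), then the turn, a rotation vector about the tool's x, y, z in units of 0.12 rad (1.0 is 0.12 rad), then the opening, from -1 (shut) to 1 (fully open). In form: [[[dx, dy, dz, ax, ay, az, fingers], ...]]. A call has 1 to 10 rows; each row shifts and turns the pose as measured when the row begins, along the tool's axes as they then stand; what a row does not reach is not made up. A row lasts 1/10 s, in which the tool goes at most 50 mm and 8.59 degrees, less where a joint would pass 70% of its speed; a pose out of reach is approached as far as the arm can. A call with a number of a shift or a turn outside -1 to 1 is refused whole. A call with a gripper value outside its range is refused whole. The fingers move at their own pace and stop on an object; the grip force is fixed at half the most. Time passes only in rows, so rows that do not move let the fingers close. It gives the time, the measured TCP pose, the force and the opening at its end, in the units of the state.
- state(): the state, without advancing time (a new reading comes with each control period).
- capture(name): name is "side" or "top"; returns (picture, depth): 384x512x3 uint8, red, green, blue; 384x512 float32, m along the optical axis (not along the pixel's ray), 0 where there is no reading.
- calibration(name): a dict with "mtx" (3x3 intrinsics, pixels), "k1" (the pictures are not rectified: a ray, as slopes to the right and down, at radius r is drawn at 1 + k1 r^2 times it, then the intrinsics apply), "extrinsics" (4x4, takes a point from camera to world coordinates). Camera axes: x right, y up, looking along -z (the intrinsics and any distortion apply to the point x, -y, -z); pixel columns grow to the right and rows downward; lengths in m; the calibration is good to about 2 mm. A picture is of the moment at which its call begins. calibration takes no time and is no camera call.
- close_job(): hands the job in, once; it reports no verdict.
The state is a dict: "t": time; "joints": joint angles; "qvel": joint speeds; "joint_efforts": joint torques, N m; "tcp_pos": TCP position; "orientation": TCP orientation; "wrist_force": force on the tool from outside, world axes, zero at the start; "moment": the same for the moment, N m; "opening": finger opening in m.
Only numpy, scipy, OpenCV 4.12 (cv2) and the standard library are available. Lean on these libraries where they do the work, as an engineer would, in place of code of your own. Each camera call takes 0.05 s, during which the arm holds its last target. There are 200 camera calls.

## Working session

There is one attempt and no reset: what is moved stays moved. The work goes in short steps, Python scripts to look and compute and a tool call to move; the robot and the scene stay as the last step left them, time stands still between calls to the robot, and variables do not carry over. Pictures are saved under pics/ and viewed, about 12 in all and at most 16, crops included, and the job is handed in when it is done.

Besides the shell and the picture viewer there is one more tool, called after "Call:" in YAML: its name, and indented under it one key for each argument. play_rows: Moves the arm, as the interface text tells. Shifts and turns lie within -1 to 1; 1 stands for 3 cm of shift or 0.12 rad of turn. Its arguments: {"type":"object","properties":{"series":{"type":"array"}},"required":["series"]}

```bash
mkdir -p pics
cat > h.py <<'E'
from cell import *
import numpy as np, cv2
def shot(n,f):
    p,d=capture(n); cv2.imwrite('pics/%s.png'%f,p[:,:,::-1]); np.save('pics/%s.npy'%f,d); np.save('pics/%s_c.npy'%f,p); return p,d
def w(n,u,v,d=None,z=None):
    c=calibration(n);K=np.array(c['mtx'],float);T=np.array(c['extrinsics'])
    a=np.array([(u-K[0,2])/K[0,0],(v-K[1,2])/K[1,1]]);s=a.copy()
    for _ in range(20): s=a/(1+c['k1']*(s@s))
    r=T[:3,:3]@np.array([s[0],-s[1],-1]);o=T[:3,3]
    return o+r*(d if d is not None else (z-o[2])/r[2])
E
python3 - <<'E'
from h import *
for n in('top','side'):
    shot(n,n+'0'); c=calibration(n); print(n,c)
print(state())
E
```

```text
top {'mtx': array([[464.8976504 ,   0.        , 248.58288681],
       [  0.        , 464.8976504 , 189.24876267],
       [  0.        ,   0.        ,   1.        ]]), 'k1': -0.07025035098829942, 'extrinsics': array([[-0.00339241,  0.99361176, -0.11280142,  0.4879337 ],
       [-0.99993999, -0.00454563, -0.00996783,  0.0127722 ],
       [-0.01041691,  0.11276084,  0.99356755,  1.13066866],
       [ 0.        ,  0.        ,  0.        ,  1.        ]])}
side {'mtx': array([[404.44425156,   0.        , 259.32986489],
       [  0.        , 404.44425156, 191.26668351],
       [  0.        ,   0.        ,   1.        ]]), 'k1': -0.035956902335464995, 'extrinsics': array([[-0.84044399,  0.30517521, -0.44779682,  0.2671838 ],
       [-0.54169577, -0.45052998,  0.70963965,  0.55327536],
       [ 0.01481854,  0.83898202,  0.54395733,  0.47538542],
       [ 0.        ,  0.        ,  0.        ,  1.        ]])}
{'t': 0.1, 'joints': array([-1.38150832,  0.42663072,  0.07391332,  1.60652716, -0.03410579,
        1.11081291, -0.06709882]), 'qvel': array([-7.14102957e-04, -1.75072816e-03,  1.57499619e-03, -3.87815453e-04,
        6.39007820e-04, -8.22192055e-04, -6.28213157e-05]), 'joint_efforts': array([ 9.00267914e-03, -9.37460446e+01,  3.67705777e+00, -4.55044699e+01,
       -4.86773718e-02,  1.65164913e-02,  2.54721130e-05]), 'tcp_pos': array([0.22426321, 0.63624297, 0.20488028]), 'orientation': array([-0.69658716,  0.69737428, -0.11927142,  0.11920478]), 'wrist_force': array([ 0.40574459,  0.2076802 , -0.1133279 ]), 'moment': array([-0.0337809 , -0.01438462, -0.00990602]), 'opening': 0.09386139257813185}
```

View pics/top0.png

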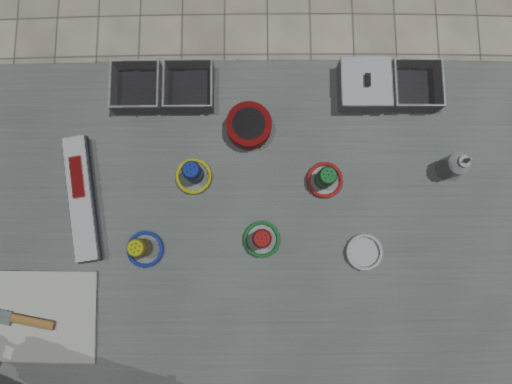

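View pics/side0.png

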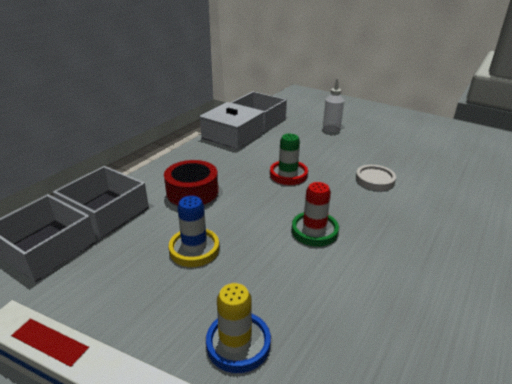

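```bash
cat > m.py <<'E'
from h import *
def measure(tag):
    p,d=shot('top',tag)
    hsv=cv2.cvtColor(p,cv2.COLOR_RGB2HSV).astype(int);H,S,V=hsv[...,0],hsv[...,1],hsv[...,2]
    hues={'red':((H<8)|(H>172)),'yellow':(H>22)&(H<36),'green':(H>45)&(H<85),'blue':(H>100)&(H<130)}
    for c,mk in hues.items():
        vs,us=np.nonzero(mk&(S>110)&(V>60)&(d>0))
        P=np.array([w('top',u,v,d=d[v,u]) for u,v in zip(us,vs)])
        ok=(P[:,0]>.3)&(P[:,0]<.62)
        for lo,hi,z,nm in((.008,.027,.018,'dish'),(.094,.108,.1,'captop')):
            s=ok&(P[:,2]>lo)&(P[:,2]<hi)
            if s.sum()<8: print(c,nm,'few',s.sum());continue
            Q=np.array([w('top',u,v,z=z)[:2] for u,v in zip(us[s],vs[s])],np.float32)
            med=np.median(Q,0);k=np.hypot(*(Q-med).T)<.07;Q=Q[k]
            (x,y),r=cv2.minEnclosingCircle(Q); A=np.c_[2*Q,np.ones(len(Q))];f=np.linalg.lstsq(A,(Q**2).sum(1),rcond=None)[0]
            print(c,nm,k.sum(),'enc',np.round([x,y,r],4),'lsq',np.round(f[:2],4),'mean',Q.mean(0).round(4),'z',P[s][k][:,2].mean().round(4))
if __name__=='__main__':
    import sys; measure(sys.argv[1])
    p=np.load('pics/top0_c.npy');g=p[220:285,330:400]
    cv2.imwrite('pics/white.png',cv2.resize(g[:,:,::-1],None,fx=8,fy=8,interpolation=cv2.INTER_CUBIC))
    m=((p.min(2)>125)).astype(np.uint8);m[:220]=0;m[285:]=0;m[:,:330]=0;m[:,400:]=0
    v,u=np.nonzero(m);Q=np.array([w('top',a,b,z=.018)[:2] for a,b in zip(u,v)],np.float32);print('white',len(u),cv2.minEnclosingCircle(Q),Q.mean(0))
    print('plates',w('top',249,124,z=.054))
E
python3 m.py top1
```

```text
red dish 111 enc [ 0.6177 -0.1591  0.0376] lsq [ 0.6345 -0.1588] mean [ 0.6051 -0.1586] z 0.0175
red captop 241 enc [ 0.4963 -0.0048  0.0196] lsq [ 0.4963 -0.005 ] mean [ 0.4963 -0.0051] z 0.0994
yellow dish 76 enc [0.6179 0.1582 0.0292] lsq [0.6374 0.1581] mean [0.6116 0.1581] z 0.0174Traceback (most recent call last):
  File "m.py", line 18, in <module>
    import sys; measure(sys.argv[1])
                ~~~~~~~^^^^^^^^^^^^^
  File "m.py", line 13, in measure
    Q=np.array([w('top',u,v,z=z)[:2] for u,v in zip(us[s],vs[s])],np.float32)
                ~^^^^^^^^^^^^^^^
  File "h.py", line 6, in w
    c=calibration(n);K=np.array(c['mtx'],float);T=np.array(c['extrinsics'])
ValueError: time passes only in moves, steps and waits
```

```bash
sed -i 's/^def shot/import functools\ncalibration=functools.lru_cache(None)(calibration)\ndef shot/' h.py; sed -i 's/<.62)/<.72)/' m.py; python3 m.py top2
```

```text
red dish 304 enc [ 0.6372 -0.1588  0.0435] lsq [ 0.6372 -0.1588] mean [ 0.6365 -0.1592] z 0.0173
red captop 236 enc [ 0.4955 -0.0049  0.0195] lsq [ 0.4962 -0.005 ] mean [ 0.4961 -0.005 ] z 0.0995
yellow dish 293 enc [0.6479 0.1582 0.0435] lsq [0.6481 0.1582] mean [0.6445 0.1584] z 0.0175
yellow captop 240 enc [0.477  0.2735 0.0206] lsq [0.4762 0.2744] mean [0.4762 0.2745] z 0.0996
green dish 157 enc [ 0.4955 -0.0053  0.0415] lsq [ 0.4953 -0.0052] mean [ 0.4955 -0.0078] z 0.0175
green captop 78 enc [ 0.6369 -0.1549  0.0171] lsq [ 0.637  -0.1546] mean [ 0.6358 -0.1534] z 0.0998
blue dish 245 enc [0.4717 0.2731 0.0432] lsq [0.4723 0.2734] mean [0.47   0.2649] z 0.0173
blue captop 224 enc [0.6501 0.1532 0.0197] lsq [0.6505 0.1534] mean [0.6505 0.1534] z 0.0996
white 4352 ((0.463212788105011, -0.25232627987861633), 0.11328896135091782) [ 0.46293497 -0.25280654]
plates [0.76592602 0.02205587 0.054     ]
```

View pics/white.png

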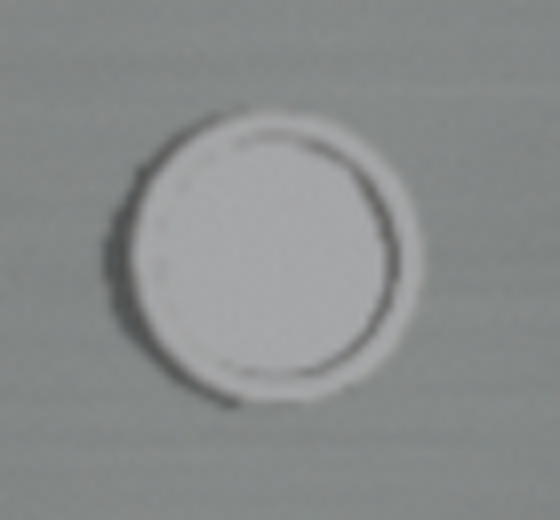

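```bash
cat > go.py <<'E'
from h import *
import sys
from scipy.spatial.transform import Rotation as Ro
s=state();q=s['orientation'];R=Ro.from_quat([q[1],q[2],q[3],q[0]])
p=np.array(s['tcp_pos']);M=R.as_matrix()
print('t',s['t'],'p',p.round(4),'open',round(s['opening'],4),'F',np.round(s['wrist_force'],1),'j',np.round(s['joints'],2));
tgt=Ro.from_matrix(np.array([[0,0,1],[1,0,0],[0,-1,0]]).T) if 0 else None
if len(sys.argv)>3:
    d=np.array(list(map(float,sys.argv[1:4])))-p; print('units tool',(M.T@d/.03).round(2))
print(M.round(3))
# nearest axis-aligned attitude with y down
B=np.array([[1,0,0],[0,0,1],[0,-1,0]]).astype(float)  # x=+X, y=-Z, z=+Y
for k in range(4):
    T=Ro.from_euler('z',k*np.pi/2)*Ro.from_matrix(B); e=(R.inv()*T).as_rotvec()
    if np.linalg.norm(e)<.8: print('align',k,(e/.12).round(3))
E
python3 go.py .476 .274 .2; python3 -c "
from h import *
print(w('top',364.2,251.5,z=.018), w('top',192.5,171,z=.1))"
```

```text
t 0.2 p [0.2243 0.6364 0.2051] open 0.0943 F [ 0.4 -0.6 -1.1] j [-1.38  0.43  0.07  1.61 -0.03  1.11 -0.07]
units tool [11.93  0.18 -8.6 ]
[[ 0.943 -0.     0.332]
 [-0.332 -0.001  0.943]
 [ 0.    -1.    -0.001]]
align 0 [ 7.000e-03 -2.823e+00 -1.000e-03]
[ 0.46389136 -0.25073733  0.018     ] [0.64678674 0.14898091 0.1       ]
```

Call:
play_rows:
  series:
    - [[0,0,0,0,-0.94,0,1],[0,0,0,0,-0.94,0,1],[0,0,0,0,-0.94,0,1],[0.7,0,-1,0,0,0,1],[0.7,0,-1,0,0,0,1],[0.7,0,-1,0,0,0,1],[0.7,0,-1,0,0,0,1],[0.7,0,-1,0,0,0,1],[0.7,0,-1,0,0,0,1],[0.7,0,-1,0,0,0,1]]

```text
t: 1.2
tcp_pos: [0.3743, 0.4244, 0.2025]
orientation: [-0.706, 0.708, 0.007, -0.009]
wrist_force: [0.7, 0.8, -0.2]
opening: 0.0939
```

```bash
python3 go.py .476 .274 .2
```

```text
t 1.2 p [0.3743 0.4244 0.2025] open 0.0939 F [ 0.7  0.8 -0.2] j [-1.03  0.25  0.08  1.86 -0.02  1.04  0.66]
units tool [ 3.27  0.09 -5.09]
[[ 1.    -0.003 -0.023]
 [ 0.023 -0.003  1.   ]
 [-0.003 -1.    -0.003]]
align 0 [ 0.022  0.192 -0.025]
```

Call:
play_rows:
  series:
    - [[0.66,0,-1,0,0.19,0,1],[0.66,0,-1,0,0,0,1],[0.66,0,-1,0,0,0,1],[0.66,0,-1,0,0,0,1],[0.66,0,-1,0,0,0,1],[0,0,0,0,0,0,1]]

```text
t: 1.8
tcp_pos: [0.4797, 0.2631, 0.2029]
orientation: [-0.706, 0.708, -0.003, 0.002]
wrist_force: [0.1, 1.0, 0.1]
opening: 0.0934
```

```bash
python3 go.py .476 .274 .039
```

```text
t 1.8 p [0.4797 0.2631 0.2029] open 0.0934 F [0.1 1.  0.1] j [-0.79  0.22  0.19  1.9  -0.05  1.02  0.99]
units tool [-0.11  5.46  0.38]
[[ 1.    -0.002  0.007]
 [-0.007 -0.003  1.   ]
 [-0.002 -1.    -0.003]]
align 0 [ 0.027 -0.058 -0.016]
```

Call:
play_rows:
  series:
    - [[-0.11,0,0.38,0,0,0,1],[0,0,0,0,0,0,1],[0,0.9,0,0,0,0,1],[0,0.7,0,0,0,0,1],[0,0,0,0,0,0,1]]

```text
t: 2.3
tcp_pos: [0.4741, 0.2801, 0.1541]
orientation: [-0.707, 0.708, -0.001, 0.0]
wrist_force: [-0.1, -0.5, -0.6]
opening: 0.094
```

```bash
python3 go.py .476 .274 .039; python3 -c "
from h import *
shot('side','s1')"
```

```text
t 2.3 p [0.4741 0.2801 0.1541] open 0.094 F [-0.1 -0.5 -0.6] j [-0.8   0.28  0.18  1.95 -0.06  0.92  0.98]
units tool [ 0.07  3.84 -0.2 ]
[[ 1.    -0.001  0.002]
 [-0.002 -0.001  1.   ]
 [-0.001 -1.    -0.001]]
align 0 [ 0.009 -0.018 -0.012]
```

View pics/s1.png

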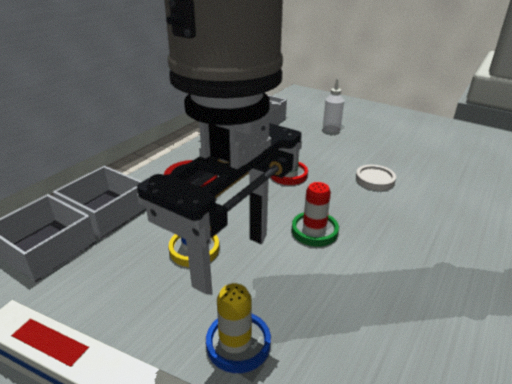

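Call:
play_rows:
  series:
    - [[0.05,0,-0.15,0,0,0,1],[0,0,0,0,0,0,1],[0,0.9,0,0,0,0,1],[0,0.9,0,0,0,0,1],[0,0.4,0,0,0,0,1],[0,0,0,0,0,0,1]]

```text
t: 2.95
tcp_pos: [0.4787, 0.2793, 0.0936]
orientation: [0.709, -0.705, -0.002, -0.002]
wrist_force: [-0.2, -0.3, 0.3]
opening: 0.0936
```

```bash
python3 go.py .476 .274 .039
```

```text
t 2.95 p [0.4787 0.2793 0.0936] open 0.0936 F [-0.2 -0.3  0.3] j [-0.78  0.36  0.17  1.99 -0.08  0.79  1.  ]
units tool [-0.1   1.82 -0.19]
[[ 1.     0.006  0.   ]
 [-0.     0.005  1.   ]
 [ 0.006 -1.     0.005]]
align 0 [-0.046 -0.     0.049]
```

Call:
play_rows:
  series:
    - [[-0.1,0,-0.2,0,0,0,1],[0,0.8,0,0,0,0,1],[0,0.7,0,0,0,0,1],[0,0.2,0,0,0,0,1],[0,0,0,0,0,0,1],[0,0,0,0,0,0,1]]

```text
t: 3.55
tcp_pos: [0.479, 0.274, 0.0485]
orientation: [0.711, -0.703, -0.004, -0.005]
wrist_force: [0.9, -0.4, 1.0]
opening: 0.0939
```

```bash
python3 go.py .476 .274 .039;python3 go.py .476 .274 .039|head -2
```

```text
t 3.55 p [0.479  0.274  0.0485] open 0.0939 F [ 0.9 -0.4  1. ] j [-0.76  0.42  0.15  2.03 -0.1   0.68  1.03]
units tool [-0.1   0.32 -0.  ]
[[ 1.     0.013  0.001]
 [-0.001  0.011  1.   ]
 [ 0.013 -1.     0.011]]
align 0 [-0.088 -0.009  0.104]
t 3.55 p [0.479  0.274  0.0485] open 0.0939 F [ 0.9 -0.4  1. ] j [-0.76  0.42  0.15  2.03 -0.1   0.68  1.03]
units tool [-0.1   0.32 -0.  ]
```

Call:
play_rows:
  series:
    - [[-0.1,0.3,0,-0.09,0,0.1,1],[-0.05,0,0,0,0,0,1],[0,0,0,0,0,0,-1],[0,0,0,0,0,0,-1],[0,0,0,0,0,0,-1],[0,0,0,0,0,0,-1],[0,0,0,0,0,0,-1],[0,0,0,0,0,0,-1]]

```text
t: 4.35
tcp_pos: [0.4755, 0.2751, 0.0416]
orientation: [0.708, -0.707, -0.0, -0.001]
wrist_force: [0.5, -0.3, 0.0]
opening: 0.0497
```

```bash
python3 go.py .476 .274 .039
```

```text
t 4.35 p [0.4755 0.2751 0.0416] open 0.0497 F [ 0.5 -0.3  0. ] j [-0.77  0.43  0.15  2.03 -0.1   0.68  1.02]
units tool [ 0.02  0.09 -0.04]
[[ 1.     0.002  0.001]
 [-0.001  0.001  1.   ]
 [ 0.002 -1.     0.001]]
align 0 [-0.009 -0.008  0.019]
```

Call:
play_rows:
  series:
    - [[0,0,0,0,0,0,-1],[0,0,0,0,0,0,-1],[0,0,0,0,0,0,-1],[0,-0.5,0,0,0,0,-1],[0,-0.9,0,0,0,0,-1],[0,-0.9,0,0,0,0,-1],[0,-0.9,0,0,0,0,-1],[0,-0.9,0,0,0,0,-1],[0,-0.6,0,0,0,0,-1],[0,0,0,0,0,0,-1]]

```text
t: 5.35
tcp_pos: [0.4739, 0.2738, 0.1864]
orientation: [-0.707, 0.708, -0.001, 0.0]
wrist_force: [0.2, 0.3, -2.1]
opening: 0.0439
```

```bash
python3 go.py .464 -.251 .19; python3 -c "
from h import *
shot('side','s2')"
```

```text
t 5.35 p [0.4739 0.2738 0.1864] open 0.0439 F [ 0.2  0.3 -2.1] j [-0.8   0.24  0.19  1.92 -0.05  0.99  0.98]
units tool [ -0.31  -0.09 -17.49]
[[ 1.    -0.001  0.001]
 [-0.001 -0.002  1.   ]
 [-0.001 -1.    -0.002]]
align 0 [ 0.013 -0.011 -0.008]
```

View pics/s2.png

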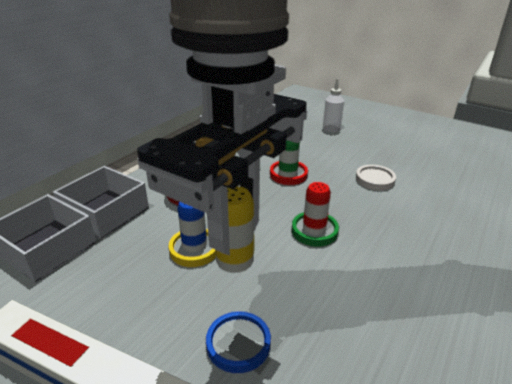

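Call:
play_rows:
  series:
    - [[0,0,-0.5,0,0,0,-1],[0,0,-0.9,0,0,0,-1],[0,0,-0.9,0,0,0,-1],[0,0,-0.9,0,0,0,-1],[0,0,-0.9,0,0,0,-1],[0,0,-0.9,0,0,0,-1],[0,0,-0.9,0,0,0,-1],[0,0,-0.9,0,0,0,-1],[0,0,-0.9,0,0,0,-1],[0,0,-0.9,0,0,0,-1]]

```text
t: 6.4
tcp_pos: [0.4641, -0.001, 0.1738]
orientation: [-0.703, 0.711, -0.006, -0.007]
wrist_force: [0.1, 0.9, -0.7]
opening: 0.0443
```

```bash
python3 go.py .464 -.251 .19
```

```text
t 6.4 p [ 0.4641 -0.001   0.1738] open 0.0443 F [ 0.1  0.9 -0.7] j [-0.48  0.12  0.36  2.1  -0.04  0.95  1.48]
units tool [-0.02 -0.45 -8.34]
[[ 1.    -0.019 -0.001]
 [ 0.001 -0.011  1.   ]
 [-0.019 -1.    -0.011]]
align 0 [ 0.092  0.008 -0.155]
```

Call:
play_rows:
  series:
    - [[0.03,-0.15,-0.9,0.09,0,-0.15,-1],[0.02,-0.1,-0.9,0,0,0,-1],[0.02,-0.1,-0.9,0,0,0,-1],[0.02,-0.1,-0.9,0,0,0,-1],[0.02,-0.05,-0.9,0,0,0,-1],[0.02,-0.05,-0.9,0,0,0,-1],[0,-0.05,-0.9,0,0,0,-1],[0,-0.05,-0.9,0,0,0,-1],[0,0,-0.5,0,0,0,-1],[0,0,-0.2,0,0,0,-1]]

```text
t: 7.4
tcp_pos: [0.4524, -0.2568, 0.1823]
orientation: [-0.706, 0.708, -0.01, -0.003]
wrist_force: [0.0, 0.1, -1.0]
opening: 0.0437
```

```bash
python3 go.py .464 -.251 .0416
```

```text
t 7.4 p [ 0.4524 -0.2568  0.1823] open 0.0437 F [ 0.   0.1 -1. ] j [-0.09  0.23  0.56  1.99 -0.13  0.98  2.09]
units tool [0.47 4.68 0.21]
[[ 1.    -0.019  0.009]
 [-0.009 -0.002  1.   ]
 [-0.019 -1.    -0.002]]
align 0 [ 0.014 -0.074 -0.156]
```

Call:
play_rows:
  series:
    - [[0.45,0,0.2,0.01,-0.07,-0.16,-1],[0,0,0,0,0,0,-1],[0,0.6,0,0,0,0,-1],[0,0.8,0,0,0,0,-1],[0,0.8,0,0,0,0,-1],[0,0.4,0,0,0,0,-1],[0,0,0,0,0,0,-1]]

```text
t: 8.1
tcp_pos: [0.4653, -0.2465, 0.0992]
orientation: [0.708, -0.707, -0.001, 0.002]
wrist_force: [-0.2, -0.6, -0.9]
opening: 0.0438
```

```bash
python3 go.py .464 -.251 .0416
```

```text
t 8.1 p [ 0.4653 -0.2465  0.0992] open 0.0438 F [-0.2 -0.6 -0.9] j [-0.05  0.35  0.51  2.06 -0.24  0.79  2.17]
units tool [-0.04  1.92 -0.15]
[[ 1.    -0.001 -0.004]
 [ 0.004  0.002  1.   ]
 [-0.001 -1.     0.002]]
align 0 [-0.013  0.032 -0.011]
```

Call:
play_rows:
  series:
    - [[-0.04,0,-0.15,0,0,0,-1],[0,0.6,0,0,0,0,-1],[0,0.7,0,0,0,0,-1],[0,0.3,0,0,0,0,-1],[0,0,0,0,0,0,-1],[0,0,0,0,0,0,-1]]

```text
t: 8.7
tcp_pos: [0.4671, -0.2527, 0.0553]
orientation: [0.707, -0.707, -0.004, -0.0]
wrist_force: [-0.2, -0.8, -0.9]
opening: 0.0436
```

```bash
python3 go.py .464 -.251 .0416
```

```text
t 8.7 p [ 0.4671 -0.2527  0.0553] open 0.0436 F [-0.2 -0.8 -0.9] j [-0.01  0.42  0.47  2.08 -0.29  0.7   2.23]
units tool [-0.11  0.46  0.06]
[[ 1.     0.005 -0.005]
 [ 0.005  0.     1.   ]
 [ 0.005 -1.     0.   ]]
align 0 [-0.001  0.041  0.043]
```

Call:
play_rows:
  series:
    - [[-0.12,0.2,0.03,0,0,0.05,-1],[0,0.15,0,0,0,0,-1],[0,0.05,0,0,0,0,-1],[0,0,0,0,0,0,-1],[0,0,0,0,0,0,-1]]

```text
t: 9.2
tcp_pos: [0.4645, -0.2521, 0.0445]
orientation: [-0.707, 0.707, 0.002, -0.001]
wrist_force: [0.3, -0.7, -0.7]
opening: 0.0439
```

```bash
python3 go.py .464 -.251 .0416
```

```text
t 9.2 p [ 0.4645 -0.2521  0.0445] open 0.0439 F [ 0.3 -0.7 -0.7] j [ 0.    0.44  0.46  2.09 -0.3   0.68  2.24]
units tool [-0.02  0.1   0.04]
[[ 1.     0.002 -0.005]
 [ 0.005 -0.001  1.   ]
 [ 0.002 -1.    -0.001]]
align 0 [0.005 0.043 0.014]
```

Down the last 3 mm, release, wait, rise.

Call:
play_rows:
  series:
    - [[0,0.07,0,0,0,0,-1],[0,0.03,0,0,0,0,-1],[0,0,0,0,0,0,-1],[0,0,0,0,0,0,1],[0,0,0,0,0,0,1],[0,0,0,0,0,0,1],[0,0,0,0,0,0,1],[0,0,0,0,0,0,1],[0,0,0,0,0,0,1]]

```text
t: 10.1
tcp_pos: [0.465, -0.2523, 0.0418]
orientation: [-0.707, 0.707, 0.003, -0.001]
wrist_force: [0.1, 0.2, 0.1]
opening: 0.0887
```

```bash
python3 go.py .464 -.251 .0416
```

```text
t 10.1 p [ 0.465  -0.2523  0.0418] open 0.0887 F [0.1 0.2 0.1] j [ 0.    0.44  0.46  2.09 -0.31  0.67  2.24]
units tool [-0.03  0.01  0.05]
[[ 1.     0.003 -0.005]
 [ 0.005 -0.001  1.   ]
 [ 0.003 -1.    -0.001]]
align 0 [0.007 0.043 0.022]
```

Call:
play_rows:
  series:
    - [[0,-0.6,0,0,0,0,1],[0,-0.9,0,0,0,0,1],[0,-0.9,0,0,0,0,1],[0,-0.9,0,0,0,0,1],[0,-0.8,0,0,0,0,1],[0,-0.3,0,0,0,0,1],[0.2,0,0.5,0,0,0,1],[0.4,0,0.9,0,0,0,1],[0.4,0,0.9,0,0,0,1],[0.4,0,0.9,0,0,0,1]]

```text
t: 11.1
tcp_pos: [0.5047, -0.1568, 0.1773]
orientation: [-0.707, 0.707, -0.001, 0.001]
wrist_force: [-0.2, -0.3, -0.0]
opening: 0.0939
```

```bash
python3 go.py .6505 .1534 .18; python3 m.py top3
```

```text
t 11.1 p [ 0.5047 -0.1568  0.1773] open 0.0939 F [-0.2 -0.3 -0. ] j [-0.26  0.23  0.51  1.99 -0.14  0.95  1.89]
units tool [ 4.83 -0.09 10.35]
[[ 1.     0.001  0.003]
 [-0.003 -0.001  1.   ]
 [ 0.001 -1.    -0.001]]
align 0 [ 0.008 -0.022  0.007]
red dish 305 enc [ 0.6372 -0.1588  0.0435] lsq [ 0.6373 -0.1588] mean [ 0.6366 -0.1591] z 0.017
red captop 239 enc [ 0.4963 -0.0048  0.0196] lsq [ 0.4963 -0.0048] mean [ 0.4962 -0.0048] z 0.0993
yellow dish 277 enc [0.6478 0.1584 0.0434] lsq [0.648  0.1584] mean [0.6442 0.1577] z 0.0176
yellow captop few 0
green dish 90 enc [ 0.4964 -0.0051  0.0413] lsq [ 0.4953 -0.0052] mean [ 0.5171 -0.0012] z 0.0177
green captop 28 enc [ 0.6369 -0.1546  0.0169] lsq [ 0.637  -0.1544] mean [ 0.6339 -0.1512] z 0.1001
blue dish 295 enc [0.4723 0.2735 0.0433] lsq [0.4723 0.2734] mean [0.4713 0.2738] z 0.0175
blue captop 216 enc [0.6514 0.1536 0.0193] lsq [0.6506 0.1535] mean [0.6506 0.1535] z 0.0997
white 4352 ((0.463212788105011, -0.25232627987861633), 0.11328896135091782) [ 0.46293497 -0.25280654]
plates [0.76592602 0.02205587 0.054     ]
```

View pics/top3.png

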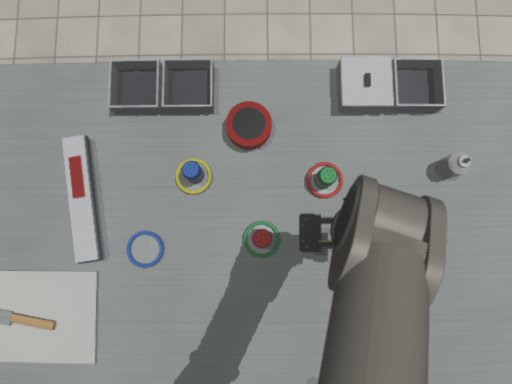

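Call:
play_rows:
  series:
    - [[0.46,-0.02,0.98,0,0,0,1],[0.46,-0.02,0.98,0,0,0,1],[0.46,-0.02,0.98,0,0,0,1],[0.46,-0.02,0.98,0,0,0,1],[0.46,-0.02,0.98,0,0,0,1],[0.46,-0.02,0.98,0,0,0,1],[0.46,-0.02,0.98,0,0,0,1],[0.46,-0.02,0.98,0,0,0,1],[0.46,-0.02,0.98,0,0,0,1],[0.2,0,0.5,0,0,0,1]]

```text
t: 12.15
tcp_pos: [0.6376, 0.1385, 0.1749]
orientation: [0.707, -0.707, 0.002, 0.003]
wrist_force: [-0.2, 0.4, -0.6]
opening: 0.0941
```

```bash
python3 go.py .6505 .1535 .0416; python3 -c "
from h import *
shot('side','s3')"
```

```text
t 12.15 p [0.6376 0.1385 0.1749] open 0.0941 F [-0.2  0.4 -0.6] j [-0.59  0.44  0.38  1.7  -0.18  1.04  1.42]
units tool [0.46 4.44 0.5 ]
[[ 1.    -0.007 -0.002]
 [ 0.002  0.     1.   ]
 [-0.007 -1.     0.   ]]
align 0 [-0.003  0.018 -0.055]
```

View pics/s3.png

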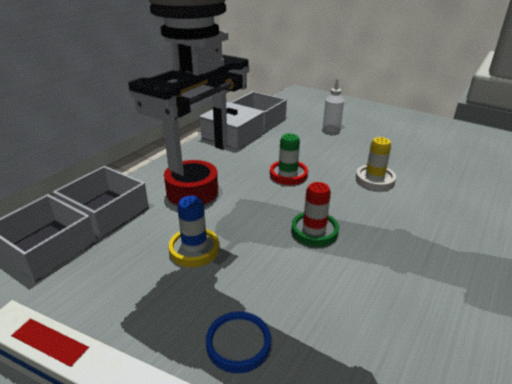

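Call:
play_rows:
  series:
    - [[0.4,0,0.4,0,0,-0.05,1],[0,0,0,0,0,0,1],[0,0.6,0,0,0,0,1],[0,0.8,0,0,0,0,1],[0,0.4,0,0,0,0,1],[0,0,0,0,0,0,1]]

```text
t: 12.8
tcp_pos: [0.6481, 0.1474, 0.1167]
orientation: [-0.706, 0.708, -0.001, -0.002]
wrist_force: [0.4, -0.4, 0.6]
opening: 0.0939
```

```bash
python3 go.py .6505 .1535 .0416
```

```text
t 12.8 p [0.6481 0.1474 0.1167] open 0.0939 F [ 0.4 -0.4  0.6] j [-0.58  0.52  0.36  1.72 -0.21  0.95  1.43]
units tool [0.09 2.5  0.21]
[[ 1.    -0.004 -0.001]
 [ 0.001 -0.002  1.   ]
 [-0.004 -1.    -0.002]]
align 0 [ 0.017  0.011 -0.032]
```

Call:
play_rows:
  series:
    - [[0.09,0.3,0.2,0,0,-0.03,1],[0,0.7,0,0,0,0,1],[0,0.7,0,0,0,0,1],[0,0.4,0,0,0,0,1],[0,0.1,0,0,0,0,1],[0,0,0,0,0,0,1]]

```text
t: 13.4
tcp_pos: [0.6534, 0.1539, 0.0513]
orientation: [-0.707, 0.707, 0.002, 0.002]
wrist_force: [0.3, -1.4, 0.5]
opening: 0.0937
```

```bash
python3 go.py .6505 .1535 .0416
```

```text
t 13.4 p [0.6534 0.1539 0.0513] open 0.0937 F [ 0.3 -1.4  0.5] j [-0.57  0.6   0.33  1.75 -0.25  0.83  1.45]
units tool [-0.1   0.32 -0.01]
[[ 1.     0.005 -0.   ]
 [ 0.    -0.     1.   ]
 [ 0.005 -1.    -0.   ]]
align 0 [0.003 0.001 0.042]
```

Call:
play_rows:
  series:
    - [[-0.1,0.3,0,0,0,0.04,1],[0,0,0,0,0,0,-1],[0,0,0,0,0,0,-1],[0,0,0,0,0,0,-1],[0,0,0,0,0,0,-1],[0,0,0,0,0,0,-1],[0,0,0,0,0,0,-1],[0,0,0,0,0,0,-1],[0,0,0,0,0,0,-1],[0,0,0,0,0,0,-1]]

```text
t: 14.4
tcp_pos: [0.6519, 0.1544, 0.0447]
orientation: [0.708, -0.707, -0.001, -0.001]
wrist_force: [-0.5, -1.0, 0.3]
opening: 0.0435
```

```bash
python3 go.py .4723 .2734 .19
```

```text
t 14.4 p [0.6519 0.1544 0.0447] open 0.0435 F [-0.5 -1.   0.3] j [-0.56  0.61  0.32  1.76 -0.25  0.82  1.45]
units tool [-5.97 -4.86  3.97]
[[ 1.     0.004  0.   ]
 [-0.     0.001  1.   ]
 [ 0.004 -1.     0.001]]
align 0 [-0.01  -0.001  0.03 ]
```

Call:
play_rows:
  series:
    - [[0,-0.5,0,0,0,0,-1],[0,-0.8,0,0,0,0,-1],[0,-0.8,0,0,0,0,-1],[-0.4,-0.6,0.2,0,0,0,-1],[-0.9,-0.1,0.6,0,0,0,-1],[-0.9,0,0.6,0,0,0,-1],[-0.9,0,0.6,0,0,0,-1],[-0.9,0,0.6,0,0,0,-1],[-0.9,0,0.6,0,0,0,-1],[-0.5,0,0.4,0,0,0,-1]]

```text
t: 15.4
tcp_pos: [0.4873, 0.2627, 0.1405]
orientation: [0.708, -0.706, -0.001, -0.006]
wrist_force: [-0.3, -0.3, -1.8]
opening: 0.0438
```

```bash
python3 go.py .4737 .2734 .0447
```

```text
t 15.4 p [0.4873 0.2627 0.1405] open 0.0438 F [-0.3 -0.3 -1.8] j [-0.9   0.31  0.35  1.97 -0.13  0.88  1.08]
units tool [-0.48  3.19  0.34]
[[ 1.     0.009  0.007]
 [-0.007  0.003  1.   ]
 [ 0.009 -1.     0.003]]
align 0 [-0.025 -0.058  0.072]
```

Call:
play_rows:
  series:
    - [[-0.3,0,0.3,-0.02,-0.06,0.07,-1],[-0.05,0,0,0,0,0,-1],[0,0.6,0,0,0,0,-1],[0,0.8,0,0,0,0,-1],[0,0.5,0,0,0,0,-1],[0,0.1,0,0,0,0,-1],[0,0,0,0,0,0,-1]]

```text
t: 16.1
tcp_pos: [0.4802, 0.272, 0.0832]
orientation: [0.708, -0.706, -0.002, -0.001]
wrist_force: [0.5, 1.4, -1.1]
opening: 0.0436
```

```bash
python3 go.py .4737 .2734 .0447
```

```text
t 16.1 p [0.4802 0.272  0.0832] open 0.0436 F [ 0.5  1.4 -1.1] j [-0.89  0.38  0.32  2.01 -0.17  0.77  1.1 ]
units tool [-0.22  1.28  0.04]
[[ 1.     0.004 -0.   ]
 [ 0.     0.003  1.   ]
 [ 0.004 -1.     0.003]]
align 0 [-0.028  0.004  0.035]
```

Call:
play_rows:
  series:
    - [[-0.24,0.2,0.04,-0.03,0,0.04,-1],[-0.04,0.5,0,0,0,0,-1],[0,0.35,0,0,0,0,-1],[0,0.1,0,0,0,0,-1],[0,0,0,0,0,0,-1],[0,0,0,0,0,0,-1]]

```text
t: 16.7
tcp_pos: [0.473, 0.2736, 0.05]
orientation: [0.708, -0.707, -0.0, -0.001]
wrist_force: [0.3, 1.1, -1.2]
opening: 0.0435
```

```bash
python3 go.py .4737 .2734 .0447
```

```text
t 16.7 p [0.473  0.2736 0.05  ] open 0.0435 F [ 0.3  1.1 -1.2] j [-0.88  0.43  0.3   2.04 -0.19  0.7   1.11]
units tool [ 0.02  0.18 -0.01]
[[ 1.     0.002  0.001]
 [-0.001  0.002  1.   ]
 [ 0.002 -1.     0.002]]
align 0 [-0.013 -0.01   0.013]
```

Call:
play_rows:
  series:
    - [[0,0.14,0,0,0,0,-1],[0,0.04,0,0,0,0,-1],[0,0,0,0,0,0,-1],[0,0,0,0,0,0,-1]]

```text
t: 17.1
tcp_pos: [0.4736, 0.2741, 0.0452]
orientation: [0.708, -0.706, -0.001, -0.001]
wrist_force: [-0.3, -0.6, -1.4]
opening: 0.0439
```

```bash
python3 go.py .4737 .2734 .0447
```

```text
t 17.1 p [0.4736 0.2741 0.0452] open 0.0439 F [-0.3 -0.6 -1.4] j [-0.88  0.44  0.3   2.04 -0.2   0.69  1.11]
units tool [ 0.    0.02 -0.02]
[[ 1.     0.003  0.001]
 [-0.001  0.003  1.   ]
 [ 0.003 -1.     0.003]]
align 0 [-0.022 -0.01   0.023]
```

Release; next yellow from white.

Call:
play_rows:
  series:
    - [[0,0.02,0,0,0,0,-1],[0,0,0,0,0,0,1],[0,0,0,0,0,0,1],[0,0,0,0,0,0,1],[0,0,0,0,0,0,1],[0,0,0,0,0,0,1],[0,0,0,0,0,0,1],[0,-0.5,0,0,0,0,1],[0,-0.9,0,0,0,0,1],[0,-0.9,0,0,0,0,1]]

```text
t: 18.1
tcp_pos: [0.4719, 0.2726, 0.1127]
orientation: [-0.707, 0.708, -0.001, 0.0]
wrist_force: [-0.2, -0.1, 0.2]
opening: 0.0942
```

Call:
play_rows:
  series:
    - [[0,-0.9,0,0,0,0,1],[0,-0.9,0,0,0,0,1],[0,-0.7,-0.4,0,0,0,1],[0.02,-0.1,-0.9,0,0,0,1],[0.02,-0.05,-0.95,0,0,0,1],[0.02,-0.05,-0.95,0,0,0,1],[0.02,-0.05,-0.95,0,0,0,1],[0.02,-0.05,-0.95,0,0,0,1],[0.02,-0.05,-0.95,0,0,0,1],[0.02,-0.05,-0.95,0,0,0,1]]

```text
t: 19.1
tcp_pos: [0.4769, 0.0598, 0.2072]
orientation: [0.709, -0.706, -0.003, 0.0]
wrist_force: [0.2, -0.7, 0.1]
opening: 0.0939
```

```bash
python3 go.py .464 -.251 .18; python3 m.py top4 | grep -E "blue|yellow"
```

```text
t 19.1 p [0.4769 0.0598 0.2072] open 0.0939 F [ 0.2 -0.7  0.1] j [-0.71  0.1   0.49  2.05 -0.06  1.    1.39]
units tool [ -0.48   0.86 -10.36]
[[ 1.     0.004 -0.005]
 [ 0.005  0.004  1.   ]
 [ 0.004 -1.     0.004]]
align 0 [-0.036  0.042  0.035]
yellow dish 305 enc [0.6476 0.1585 0.0434] lsq [0.6477 0.1583] mean [0.6469 0.1589] z 0.0175
yellow captop 244 enc [ 0.4658 -0.2485  0.0199] lsq [ 0.4657 -0.2486] mean [ 0.4658 -0.2486] z 0.0995
blue dish 217 enc [0.4723 0.2739 0.043 ] lsq [0.4725 0.2742] mean [0.4709 0.277 ] z 0.018
blue captop 249 enc [0.4743 0.2722 0.0205] lsq [0.4741 0.2728] mean [0.4741 0.2729] z 0.0995
```

Call:
play_rows:
  series:
    - [[0,0,-0.98,0,0,0,1],[0,0,-0.98,0,0,0,1],[0,0,-0.98,0,0,0,1],[0,0,-0.98,0,0,0,1],[0,0,-0.98,0,0,0,1],[0,0,-0.98,0,0,0,1],[0,0,-0.98,0,0,0,1],[0,0,-0.98,0,0,0,1],[0,0,-0.98,0,0,0,1],[0,0,-0.6,0,0,0,1]]

```text
t: 20.15
tcp_pos: [0.4767, -0.2368, 0.2073]
orientation: [0.709, -0.705, -0.004, -0.002]
wrist_force: [0.4, 0.3, 0.5]
opening: 0.0939
```

```bash
python3 go.py .4657 -.2487 .0416
```

```text
t 20.15 p [ 0.4767 -0.2368  0.2073] open 0.0939 F [0.4 0.3 0.5] j [-0.27  0.22  0.72  1.96 -0.18  1.02  2.11]
units tool [-0.41  5.52 -0.43]
[[ 1.     0.008 -0.002]
 [ 0.002  0.006  1.   ]
 [ 0.008 -1.     0.006]]
align 0 [-0.046  0.02   0.065]
```

Call:
play_rows:
  series:
    - [[-0.4,0,-0.25,-0.05,0,0.06,1],[0,0.4,0,0,0,0,1],[0,0.9,0,0,0,0,1],[0,0.9,0,0,0,0,1],[0,0.7,0,0,0,0,1],[0,0.3,0,0,0,0,1],[0,0,0,0,0,0,1]]

```text
t: 20.85
tcp_pos: [0.4629, -0.241, 0.1051]
orientation: [0.707, -0.707, -0.001, 0.001]
wrist_force: [0.0, 0.1, -0.8]
opening: 0.0941
```

```bash
python3 go.py .4657 -.2487 .0416
```

```text
t 20.85 p [ 0.4629 -0.241   0.1051] open 0.0941 F [ 0.   0.1 -0.8] j [-0.18  0.36  0.66  2.07 -0.3   0.81  2.23]
units tool [ 0.09  2.11 -0.26]
[[ 1.    -0.    -0.003]
 [ 0.003  0.001  1.   ]
 [-0.    -1.     0.001]]
align 0 [-0.006  0.025 -0.001]
```

Call:
play_rows:
  series:
    - [[0.05,0.3,-0.25,0,0,0,1],[0,0.8,0,0,0,0,1],[0,0.6,0,0,0,0,1],[0,0.3,0,0,0,0,1],[0,0,0,0,0,0,1],[0,0,0,0,0,0,1]]

```text
t: 21.45
tcp_pos: [0.4681, -0.2498, 0.0456]
orientation: [-0.707, 0.707, 0.004, 0.0]
wrist_force: [0.2, -0.6, -1.0]
opening: 0.0941
```

```bash
python3 go.py .4657 -.2487 .0416
```

```text
t 21.45 p [ 0.4681 -0.2498  0.0456] open 0.0941 F [ 0.2 -0.6 -1. ] j [-0.1   0.46  0.59  2.09 -0.4   0.69  2.33]
units tool [-0.08  0.13  0.04]
[[ 1.     0.006 -0.005]
 [ 0.005 -0.     1.   ]
 [ 0.006 -1.    -0.   ]]
align 0 [0.003 0.042 0.053]
```

Call:
play_rows:
  series:
    - [[-0.08,0.1,0,0,0.04,0.05,1],[0,0,0,0,0,0,-1],[0,0,0,0,0,0,-1],[0,0,0,0,0,0,-1],[0,0,0,0,0,0,-1],[0,0,0,0,0,0,-1],[0,0,0,0,0,0,-1],[0,0,0,0,0,0,-1],[0,0,0,0,0,0,-1],[0,0,0,0,0,0,-1]]

```text
t: 22.45
tcp_pos: [0.4672, -0.2503, 0.0449]
orientation: [-0.707, 0.707, 0.001, 0.001]
wrist_force: [0.9, -0.8, 0.9]
opening: 0.0434
```

```bash
python3 go.py .648 .1583 .19
```

```text
t 22.45 p [ 0.4672 -0.2503  0.0449] open 0.0434 F [ 0.9 -0.8  0.9] j [-0.1   0.46  0.59  2.09 -0.4   0.69  2.32]
units tool [ 6.05 -4.83 13.61]
[[ 1.     0.004 -0.   ]
 [ 0.    -0.001  1.   ]
 [ 0.004 -1.    -0.001]]
align 0 [0.009 0.001 0.031]
```

Call:
play_rows:
  series:
    - [[0,-0.5,0,0,0,0,-1],[0,-0.9,0,0,0,0,-1],[0,-0.9,0,0,0,0,-1],[0,-0.9,0,0,0,0,-1],[0,-0.9,0,0,0,0,-1],[0.2,-0.5,0.4,0,0,0,-1],[0.4,-0.1,0.9,0,0,0,-1],[0.4,0,0.9,0,0,0,-1],[0.4,0,0.9,0,0,0,-1],[0.4,0,0.9,0,0,0,-1]]

```text
t: 23.45
tcp_pos: [0.519, -0.1327, 0.2008]
orientation: [-0.707, 0.708, -0.002, 0.007]
wrist_force: [0.2, 0.3, -0.7]
opening: 0.0433
```

```bash
python3 go.py .6495 .1583 .19
```

```text
t 23.45 p [ 0.519  -0.1327  0.2008] open 0.0433 F [ 0.2  0.3 -0.7] j [-0.45  0.23  0.68  1.96 -0.17  1.    1.87]
units tool [4.22 0.37 9.76]
[[ 1.     0.006  0.013]
 [-0.013 -0.002  1.   ]
 [ 0.006 -1.    -0.001]]
align 0 [ 0.013 -0.106  0.049]
```

Call:
play_rows:
  series:
    - [[0.42,0,0.95,0,-0.1,0.05,-1],[0.42,0,0.95,0,0,0,-1],[0.42,0,0.95,0,0,0,-1],[0.42,0,0.95,0,0,0,-1],[0.42,0,0.95,0,0,0,-1],[0.42,0,0.95,0,0,0,-1],[0.42,0,0.95,0,0,0,-1],[0.42,0,0.95,0,0,0,-1],[0.42,0,0.9,0,0,0,-1],[0.2,0,0.5,0,0,0,-1]]

```text
t: 24.45
tcp_pos: [0.6417, 0.1476, 0.2117]
orientation: [-0.706, 0.708, 0.0, 0.003]
wrist_force: [-0.2, 0.1, -0.8]
opening: 0.0439
```

```bash
python3 go.py .6495 .1583 .0449
```

```text
t 24.45 p [0.6417 0.1476 0.2117] open 0.0439 F [-0.2  0.1 -0.8] j [-0.74  0.44  0.56  1.67 -0.25  1.11  1.46]
units tool [0.23 5.56 0.37]
[[ 1.     0.004  0.003]
 [-0.003 -0.003  1.   ]
 [ 0.004 -1.    -0.003]]
align 0 [ 0.022 -0.028  0.035]
```

Call:
play_rows:
  series:
    - [[0.15,0,0.25,0.02,-0.03,0.03,-1],[0,0.4,0,0,0,0,-1],[0,0.9,0,0,0,0,-1],[0,0.9,0,0,0,0,-1],[0,0.8,0,0,0,0,-1],[0,0.5,0,0,0,0,-1],[0,0.1,0,0,0,0,-1],[0,0,0,0,0,0,-1]]

```text
t: 25.25
tcp_pos: [0.6449, 0.1467, 0.1]
orientation: [-0.706, 0.708, -0.002, 0.002]
wrist_force: [-0.2, -0.0, -1.2]
opening: 0.0442
```

```bash
python3 go.py .6495 .1583 .0449
```

```text
t 25.25 p [0.6449 0.1467 0.1   ] open 0.0442 F [-0.2 -0.  -1.2] j [-0.69  0.56  0.51  1.75 -0.32  0.92  1.52]
units tool [0.15 1.84 0.4 ]
[[ 1.     0.001  0.006]
 [-0.006 -0.004  1.   ]
 [ 0.001 -1.    -0.004]]
align 0 [ 0.031 -0.053  0.005]
```

Call:
play_rows:
  series:
    - [[0.12,0.2,0.4,0.03,-0.05,0,-1],[0,0.7,0.03,0,0,0,-1],[0,0.5,0.03,0,0,0,-1],[0,0.25,0,0,0,0,-1],[0,0,0,0,0,0,-1],[0,0,0,0,0,0,-1]]

```text
t: 25.85
tcp_pos: [0.6522, 0.164, 0.0523]
orientation: [0.708, -0.706, -0.003, -0.002]
wrist_force: [0.1, -0.4, -0.1]
opening: 0.0438
```

```bash
python3 go.py .6495 .1583 .0449
```

```text
t 25.85 p [0.6522 0.164  0.0523] open 0.0438 F [ 0.1 -0.4 -0.1] j [-0.68  0.62  0.47  1.76 -0.37  0.84  1.53]
units tool [-0.09  0.25 -0.19]
[[ 1.     0.006 -0.001]
 [ 0.001  0.004  1.   ]
 [ 0.006 -1.     0.004]]
align 0 [-0.03   0.011  0.054]
```

Call:
play_rows:
  series:
    - [[-0.09,0.12,-0.15,-0.03,0,0.05,-1],[0,0.05,0,0,0,0,-1],[0,0.03,0,0,0,0,-1],[0,0,0,0,0,0,-1],[0,0,0,0,0,0,-1]]

```text
t: 26.35
tcp_pos: [0.6503, 0.1591, 0.0477]
orientation: [0.707, -0.707, -0.001, -0.0]
wrist_force: [1.1, 0.8, -1.0]
opening: 0.0431
```

```bash
python3 go.py .6495 .1583 .0449
```

```text
t 26.35 p [0.6503 0.1591 0.0477] open 0.0431 F [ 1.1  0.8 -1. ] j [-0.67  0.63  0.47  1.76 -0.37  0.84  1.54]
units tool [-0.03  0.09 -0.03]
[[ 1.     0.002 -0.001]
 [ 0.001  0.001  1.   ]
 [ 0.002 -1.     0.001]]
align 0 [-0.005  0.007  0.018]
```

Call:
play_rows:
  series:
    - [[0,0.08,0,0,0,0,-1],[0,0.03,0,0,0,0,-1],[0,0,0,0,0,0,-1],[0,0,0,0,0,0,1],[0,0,0,0,0,0,1],[0,0,0,0,0,0,1],[0,0,0,0,0,0,1],[0,0,0,0,0,0,1],[0,0,0,0,0,0,1],[0,-0.5,0,0,0,0,1]]

```text
t: 27.35
tcp_pos: [0.6496, 0.159, 0.0587]
orientation: [0.707, -0.707, -0.001, 0.0]
wrist_force: [-1.1, 0.2, 0.6]
opening: 0.0931
```

Call:
play_rows:
  series:
    - [[0,-0.9,0,0,0,0,1],[0,-0.9,0,0,0,0,1],[0,-0.9,0,0,0,0,1],[-0.4,-0.5,-0.4,0,0,0,1],[-0.9,-0.1,-0.95,0,0,0,1],[-0.9,0,-0.95,0,0,0,1],[-0.9,0,-0.95,0,0,0,1],[-0.9,0,-0.95,0,0,0,1],[-0.5,0,-0.6,0,0,0,1],[-0.1,0,-0.1,0,0,0,1]]

```text
t: 28.35
tcp_pos: [0.5092, 0.0069, 0.1724]
orientation: [0.709, -0.705, -0.004, -0.003]
wrist_force: [-0.2, 0.4, 0.4]
opening: 0.0944
```

```bash
python3 go.py .4963 -.005 .0416; python3 m.py top5 | grep -E "blue|yellow|green"
```

```text
t 28.35 p [0.5092 0.0069 0.1724] open 0.0944 F [-0.2  0.4  0.4] j [-0.68  0.21  0.62  2.04 -0.16  0.92  1.6 ]
units tool [-0.47  4.35 -0.42]
[[ 1.     0.01  -0.001]
 [ 0.     0.005  1.   ]
 [ 0.01  -1.     0.005]]
align 0 [-0.044  0.004  0.085]
yellow dish 289 enc [0.6481 0.1577 0.0436] lsq [0.6479 0.1583] mean [0.6453 0.1563] z 0.0174
yellow captop 242 enc [0.6467 0.1593 0.0205] lsq [0.6472 0.1594] mean [0.6472 0.1593] z 0.0993
green dish few 0
green captop 41 enc [ 0.6371 -0.1543  0.0172] lsq [ 0.6374 -0.1549] mean [ 0.6357 -0.1529] z 0.0995
blue dish 272 enc [0.4723 0.2735 0.0433] lsq [0.4724 0.2736] mean [0.4706 0.2692] z 0.0172
blue captop 252 enc [0.4745 0.2731 0.0206] lsq [0.4739 0.2727] mean [0.4738 0.2728] z 0.0996
```

Call:
play_rows:
  series:
    - [[-0.35,0,-0.35,-0.04,0,0.08,1],[0,0.4,0,0,0,0,1],[0,0.9,0,0,0,0,1],[0,0.7,0,0,0,0,1],[0,0.3,0,0,0,0,1],[0,0,0,0,0,0,1]]

```text
t: 29.0
tcp_pos: [0.5015, -0.0008, 0.1001]
orientation: [0.707, -0.707, -0.002, 0.001]
wrist_force: [0.5, 0.0, -0.5]
opening: 0.0939
```

```bash
python3 go.py .4963 -.005 .0416
```

```text
t 29.0 p [ 0.5015 -0.0008  0.1001] open 0.0939 F [ 0.5  0.  -0.5] j [-0.62  0.31  0.59  2.12 -0.25  0.77  1.7 ]
units tool [-0.18  1.95 -0.14]
[[ 1.     0.002 -0.005]
 [ 0.005  0.     1.   ]
 [ 0.002 -1.     0.   ]]
align 0 [-0.001  0.04   0.019]
```

Call:
play_rows:
  series:
    - [[-0.2,0.3,-0.12,0,0.04,0.02,1],[0,0.7,0,0,0,0,1],[0,0.6,0,0,0,0,1],[0,0.2,0,0,0,0,1],[0,0,0,0,0,0,1],[0,0,0,0,0,0,1]]

```text
t: 29.6
tcp_pos: [0.4963, -0.0047, 0.0457]
orientation: [0.707, -0.707, -0.001, -0.001]
wrist_force: [0.1, 0.1, 0.1]
opening: 0.0941
```

```bash
python3 go.py .4963 -.005 .0416
```

```text
t 29.6 p [ 0.4963 -0.0047  0.0457] open 0.0941 F [0.1 0.1 0.1] j [-0.56  0.4   0.53  2.16 -0.33  0.66  1.77]
units tool [-0.    0.14 -0.01]
[[ 1.     0.002  0.   ]
 [-0.     0.     1.   ]
 [ 0.002 -1.     0.   ]]
align 0 [-0.003 -0.004  0.018]
```

Call:
play_rows:
  series:
    - [[0,0.1,0,0,0,0,-1],[0,0,0,0,0,0,-1],[0,0,0,0,0,0,-1],[0,0,0,0,0,0,-1],[0,0,0,0,0,0,-1],[0,0,0,0,0,0,-1],[0,0,0,0,0,0,-1],[0,0,0,0,0,0,-1],[0,0,0,0,0,0,-1],[0,0,0,0,0,0,-1]]

```text
t: 30.6
tcp_pos: [0.4979, -0.0044, 0.0448]
orientation: [0.708, -0.707, -0.002, -0.002]
wrist_force: [0.3, 0.3, 0.6]
opening: 0.044
```

Call:
play_rows:
  series:
    - [[0,-0.5,0,0,0,0,-1],[0,-0.9,0,0,0,0,-1],[0,-0.9,0,0,0,0,-1],[0,-0.4,-0.4,0,0,0,-1],[-0.15,-0.1,-0.9,0,0,0,-1],[-0.15,0,-0.95,0,0,0,-1],[-0.15,0,-0.95,0,0,0,-1],[-0.15,0,-0.95,0,0,0,-1],[-0.15,0,-0.95,0,0,0,-1],[-0.1,0,-0.95,0,0,0,-1]]

```text
t: 31.6
tcp_pos: [0.4693, -0.1924, 0.1293]
orientation: [0.708, -0.706, -0.004, 0.001]
wrist_force: [0.3, 0.7, -2.7]
opening: 0.0438
```

```bash
python3 go.py .464 -.251 .0425
```

```text
t 31.6 p [ 0.4693 -0.1924  0.1293] open 0.0438 F [ 0.3  0.7 -2.7] j [-0.31  0.29  0.68  2.08 -0.25  0.84  2.09]
units tool [-0.2   2.89 -1.96]
[[ 1.     0.003 -0.007]
 [ 0.007  0.002  1.   ]
 [ 0.003 -1.     0.002]]
align 0 [-0.014  0.058  0.029]
```

Call:
play_rows:
  series:
    - [[-0.05,0,-0.9,0,0.05,0.02,-1],[-0.05,0,-0.5,0,0,0,-1],[0,0,-0.2,0,0,0,-1],[0,0.4,0,0,0,0,-1],[0,0.7,0,0,0,0,-1],[0,0.5,0,0,0,0,-1],[0,0.1,0,0,0,0,-1],[0,0,0,0,0,0,-1]]

```text
t: 32.4
tcp_pos: [0.4624, -0.2453, 0.0719]
orientation: [0.708, -0.706, 0.002, -0.0]
wrist_force: [0.2, -0.2, -1.0]
opening: 0.0437
```

```bash
python3 go.py .4655 -.251 .045
```

```text
t 32.4 p [ 0.4624 -0.2453  0.0719] open 0.0437 F [ 0.2 -0.2 -1. ] j [-0.15  0.42  0.63  2.09 -0.36  0.75  2.28]
units tool [ 0.11  0.9  -0.19]
[[ 1.    -0.002  0.003]
 [-0.003  0.002  1.   ]
 [-0.002 -1.     0.002]]
align 0 [-0.017 -0.026 -0.017]
```

Call:
play_rows:
  series:
    - [[0.08,0.2,-0.19,-0.02,0,0,-1],[0,0.3,0,0,0,0,-1],[0,0.2,0,0,0,0,-1],[0,0,0,0,0,0,-1],[0,0,0,0,0,0,-1]]

```text
t: 32.9
tcp_pos: [0.4659, -0.2508, 0.0499]
orientation: [-0.707, 0.707, -0.001, 0.0]
wrist_force: [-0.6, -0.3, -1.0]
opening: 0.0434
```

```bash
python3 go.py .4655 -.251 .045
```

```text
t 32.9 p [ 0.4659 -0.2508  0.0499] open 0.0434 F [-0.6 -0.3 -1. ] j [-0.11  0.46  0.6   2.09 -0.39  0.71  2.32]
units tool [-0.01  0.16 -0.01]
[[ 1.    -0.001  0.002]
 [-0.002 -0.001  1.   ]
 [-0.001 -1.    -0.001]]
align 0 [ 0.005 -0.013 -0.006]
```

Call:
play_rows:
  series:
    - [[0,0.13,0,0,0,0,-1],[0,0.04,0,0,0,0,-1],[0,0,0,0,0,0,-1],[0,0,0,0,0,0,1],[0,0,0,0,0,0,1],[0,0,0,0,0,0,1],[0,0,0,0,0,0,1],[0,0,0,0,0,0,1],[0,0,0,0,0,0,1],[0,-0.5,0,0,0,0,1]]

```text
t: 33.9
tcp_pos: [0.4658, -0.2507, 0.0598]
orientation: [-0.707, 0.707, -0.001, 0.0]
wrist_force: [0.0, 0.6, -0.2]
opening: 0.0933
```

Call:
play_rows:
  series:
    - [[0,-0.9,0,0,0,0,1],[0,-0.9,0,0,0,0,1],[0,-0.9,0,0,0,0,1],[0.4,-0.5,0.2,0,0,0,1],[0.9,-0.1,0.5,0,0,0,1],[0.9,0,0.5,0,0,0,1],[0.9,0,0.5,0,0,0,1],[0.9,0,0.5,0,0,0,1],[0.9,0,0.5,0,0,0,1],[0.4,0,0.2,0,0,0,1]]

```text
t: 34.9
tcp_pos: [0.6293, -0.1649, 0.1768]
orientation: [-0.707, 0.708, -0.001, 0.006]
wrist_force: [0.1, -0.7, 0.5]
opening: 0.0941
```

```bash
python3 go.py .6372 -.1546 .0425; python3 -c "
from h import *
shot('side','s4')"
```

```text
t 34.9 p [ 0.6293 -0.1649  0.1768] open 0.0941 F [ 0.1 -0.7  0.5] j [-0.32  0.47  0.65  1.73 -0.33  1.04  2.01]
units tool [0.23 4.48 0.35]
[[ 1.     0.007  0.01 ]
 [-0.01  -0.001  1.   ]
 [ 0.007 -1.    -0.001]]
align 0 [ 0.012 -0.08   0.056]
```

View pics/s4.png

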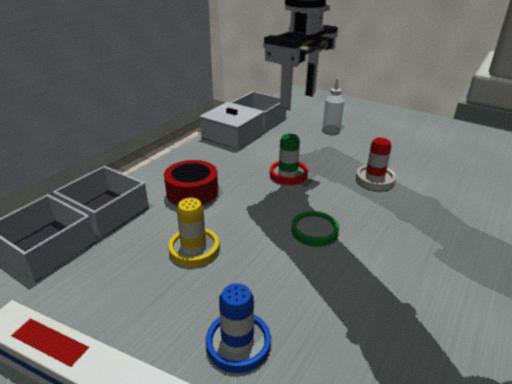

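Blue (237,320) and yellow (190,225) stand in their own dishes, red (379,160) in the white one, the green dish (315,228) is empty, green (289,155) still in red.

Call:
play_rows:
  series:
    - [[0.1,0,0.2,0,-0.08,0.05,1],[0,0.4,0,0,0,0,1],[0,0.8,0,0,0,0,1],[0,0.7,0,0,0,0,1],[0,0.3,0,0,0,0,1],[0,0,0,0,0,0,1]]

```text
t: 35.55
tcp_pos: [0.629, -0.162, 0.109]
orientation: [-0.706, 0.708, -0.001, 0.001]
wrist_force: [-0.2, 0.5, -0.2]
opening: 0.0938
```

```bash
python3 go.py .6372 -.1546 .0425
```

```text
t 35.55 p [ 0.629 -0.162  0.109] open 0.0938 F [-0.2  0.5 -0.2] j [-0.29  0.55  0.61  1.78 -0.38  0.93  2.05]
units tool [0.27 2.22 0.25]
[[ 1.    -0.     0.003]
 [-0.003 -0.003  1.   ]
 [-0.    -1.    -0.003]]
align 0 [ 0.024 -0.025 -0.001]
```

Call:
play_rows:
  series:
    - [[0.25,0.2,0.25,0.02,-0.02,0,1],[0,0.7,0,0,0,0,1],[0,0.7,0,0,0,0,1],[0,0.4,0,0,0,0,1],[0,0,0,0,0,0,1],[0,0,0,0,0,0,1]]

```text
t: 36.15
tcp_pos: [0.6404, -0.1536, 0.0505]
orientation: [0.707, -0.707, -0.002, -0.002]
wrist_force: [-0.3, -0.1, 1.3]
opening: 0.0937
```

```bash
python3 go.py .6372 -.1546 .0425
```

```text
t 36.15 p [ 0.6404 -0.1536  0.0505] open 0.0937 F [-0.3 -0.1  1.3] j [-0.26  0.63  0.56  1.79 -0.43  0.84  2.08]
units tool [-0.11  0.27 -0.03]
[[ 1.     0.005  0.001]
 [-0.001  0.     1.   ]
 [ 0.005 -1.     0.   ]]
align 0 [-0.001 -0.005  0.044]
```

Call:
play_rows:
  series:
    - [[-0.12,0.22,0,0,0,0.04,1],[0,0,0,0,0,0,-1],[0,0,0,0,0,0,-1],[0,0,0,0,0,0,-1],[0,0,0,0,0,0,-1],[0,0,0,0,0,0,-1],[0,0,0,0,0,0,-1],[0,0,0,0,0,0,-1],[0,0,0,0,0,0,-1],[0,0,0,0,0,0,-1]]

```text
t: 37.15
tcp_pos: [0.6382, -0.154, 0.0465]
orientation: [-0.707, 0.707, 0.001, 0.002]
wrist_force: [0.3, -1.1, 0.4]
opening: 0.0437
```

Call:
play_rows:
  series:
    - [[0,-0.5,0,0,0,0,-1],[0,-0.9,0,0,0,0,-1],[0,-0.9,0,0,0,0,-1],[-0.4,-0.4,0.4,0,0,0,-1],[-0.8,-0.1,0.85,0,0,0,-1],[-0.8,0,0.85,0,0,0,-1],[-0.8,0,0.85,0,0,0,-1],[-0.8,0,0.85,0,0,0,-1],[-0.5,0,0.5,0,0,0,-1],[-0.1,0,0.1,0,0,0,-1]]

```text
t: 38.15
tcp_pos: [0.5078, -0.0197, 0.1404]
orientation: [0.708, -0.707, -0.001, -0.004]
wrist_force: [0.0, 0.2, -1.4]
opening: 0.0436
```

```bash
python3 go.py .4954 -.0052 .045
```

```text
t 38.15 p [ 0.5078 -0.0197  0.1404] open 0.0436 F [ 0.   0.2 -1.4] j [-0.66  0.27  0.68  2.08 -0.22  0.86  1.71]
units tool [-0.44  3.18  0.48]
[[ 1.     0.007  0.005]
 [-0.005  0.001  1.   ]
 [ 0.007 -1.     0.001]]
align 0 [-0.012 -0.039  0.057]
```

Call:
play_rows:
  series:
    - [[-0.3,0,0.4,0,-0.04,0.06,-1],[0,0.3,0,0,0,0,-1],[0,0.8,0,0,0,0,-1],[0,0.6,0,0,0,0,-1],[0,0.2,0,0,0,0,-1],[0,0,0,0,0,0,-1]]

```text
t: 38.75
tcp_pos: [0.503, -0.0101, 0.0842]
orientation: [0.708, -0.706, -0.002, -0.003]
wrist_force: [0.4, -0.8, -1.1]
opening: 0.0433
```

```bash
python3 go.py .4964 -.0052 .0465
```

```text
t 38.75 p [ 0.503  -0.0101  0.0842] open 0.0433 F [ 0.4 -0.8 -1.1] j [-0.63  0.35  0.63  2.13 -0.31  0.74  1.77]
units tool [-0.23  1.26  0.16]
[[ 1.     0.006  0.001]
 [-0.001  0.002  1.   ]
 [ 0.006 -1.     0.002]]
align 0 [-0.02 -0.01  0.05]
```

Call:
play_rows:
  series:
    - [[-0.23,0.2,0.16,-0.02,0,0.05,-1],[-0.03,0.5,0,0,0,0,-1],[0,0.3,0,0,0,0,-1],[0,0.1,0,0,0,0,-1],[0,0,0,0,0,0,-1],[0,0,0,0,0,0,-1]]

```text
t: 39.35
tcp_pos: [0.4962, -0.0054, 0.0519]
orientation: [0.707, -0.707, 0.0, -0.002]
wrist_force: [-0.4, 0.2, -1.0]
opening: 0.0438
```

```bash
python3 go.py .4964 -.0052 .0465
```

```text
t 39.35 p [ 0.4962 -0.0054  0.0519] open 0.0438 F [-0.4  0.2 -1. ] j [-0.6   0.4   0.59  2.16 -0.35  0.67  1.8 ]
units tool [0.01 0.18 0.01]
[[ 1.     0.002  0.003]
 [-0.003  0.     1.   ]
 [ 0.002 -1.     0.   ]]
align 0 [-0.001 -0.025  0.016]
```

Call:
play_rows:
  series:
    - [[0,0.14,0,0,0,0,-1],[0,0.04,0,0,0,0,-1],[0,0,0,0,0,0,-1],[0,0,0,0,0,0,1],[0,0,0,0,0,0,1],[0,0,0,0,0,0,1],[0,0,0,0,0,0,1],[0,0,0,0,0,0,1],[0,0,0,0,0,0,1],[0,-0.5,0,0,0,0,1]]

```text
t: 40.35
tcp_pos: [0.4964, -0.0054, 0.0615]
orientation: [0.707, -0.707, 0.0, -0.002]
wrist_force: [0.1, -0.0, 0.6]
opening: 0.0927
```

Call:
play_rows:
  series:
    - [[0,-0.9,0,0,0,0,1],[0,-0.9,0,0,0,0,1],[0,-0.9,0,0,0,0,1],[0,-0.8,0,0,0,0,1],[0,-0.2,-0.5,0,0,0,1],[-0.1,-0.1,-0.9,0,0,0,1],[-0.1,0,-0.9,0,0,0,1],[-0.1,0,-0.9,0,0,0,1],[-0.1,0,-0.9,0,0,0,1],[-0.1,0,-0.9,0,0,0,1]]

```text
t: 41.35
tcp_pos: [0.4795, -0.1605, 0.179]
orientation: [0.707, -0.707, -0.002, 0.0]
wrist_force: [0.8, 0.2, -0.6]
opening: 0.094
```

```bash
python3 go.py .464 -.251 .19;  python3 m.py top6 | grep -E "captop"
```

```text
t 41.35 p [ 0.4795 -0.1605  0.179 ] open 0.094 F [ 0.8  0.2 -0.6] j [-0.48  0.22  0.79  2.04 -0.19  0.95  1.98]
units tool [-0.53 -0.37 -3.01]
[[ 1.     0.002 -0.003]
 [ 0.003  0.001  1.   ]
 [ 0.002 -1.     0.001]]
align 0 [-0.007  0.024  0.019]
red captop few 0
yellow captop 239 enc [0.6463 0.1592 0.0206] lsq [0.6471 0.159 ] mean [0.6472 0.1589] z 0.0995
green captop 107 enc [ 0.4966 -0.0039  0.0179] lsq [ 0.4983 -0.0014] mean [4.992e-01 1.000e-04] z 0.0995
blue captop 250 enc [0.4745 0.2723 0.0205] lsq [0.4742 0.2728] mean [0.4742 0.2729] z 0.0997
```

Call:
play_rows:
  series:
    - [[-0.1,0,-0.8,0,0,0,1],[-0.1,0,-0.8,0,0,0,1],[-0.1,0,-0.6,0,0,0,1],[0,0,-0.3,0,0,0,1],[0,0.4,0,0,0,0,1],[0,0.9,0,0,0,0,1],[0,0.7,0,0,0,0,1],[0,0.3,0,0,0,0,1],[0,0,0,0,0,0,1]]

```text
t: 42.3
tcp_pos: [0.4656, -0.2441, 0.1019]
orientation: [-0.707, 0.707, -0.002, 0.001]
wrist_force: [-0.5, 0.2, 1.3]
opening: 0.0939
```

```bash
python3 go.py .465 -.2507 .0425
```

```text
t 42.3 p [ 0.4656 -0.2441  0.1019] open 0.0939 F [-0.5  0.2  1.3] j [-0.24  0.39  0.74  2.07 -0.36  0.82  2.28]
units tool [-0.02  1.98 -0.22]
[[ 1.    -0.002  0.004]
 [-0.004 -0.     1.   ]
 [-0.002 -1.    -0.   ]]
align 0 [ 0.001 -0.035 -0.016]
```

Call:
play_rows:
  series:
    - [[-0.04,0.3,-0.2,0,-0.03,0,1],[0,0.7,0,0,0,0,1],[0,0.5,0,0,0,0,1],[0,0.3,0,0,0,0,1],[0,0,0,0,0,0,1],[0,0,0,0,0,0,1]]

```text
t: 42.9
tcp_pos: [0.466, -0.251, 0.0468]
orientation: [-0.707, 0.707, 0.001, -0.0]
wrist_force: [-0.3, 0.0, 0.1]
opening: 0.094
```

```bash
python3 go.py .465 -.2507 .0435; python3 -c "
from h import *
shot('side','s5')"
```

```text
t 42.9 p [ 0.466  -0.251   0.0468] open 0.094 F [-0.3  0.   0.1] j [-0.16  0.48  0.66  2.09 -0.45  0.71  2.37]
units tool [-0.03  0.11  0.01]
[[ 1.     0.001 -0.002]
 [ 0.002 -0.001  1.   ]
 [ 0.001 -1.    -0.001]]
align 0 [0.006 0.014 0.01 ]
```

View pics/s5.png

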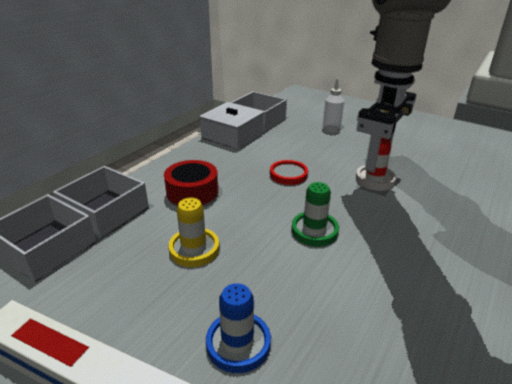

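Green (317,210) stands in its green dish, the red dish (289,172) is free, and the gripper straddles red at (383,160). Grip and carry it over.

Call:
play_rows:
  series:
    - [[0,0.08,0,0,0,0,-1],[0,0,0,0,0,0,-1],[0,0,0,0,0,0,-1],[0,0,0,0,0,0,-1],[0,0,0,0,0,0,-1],[0,0,0,0,0,0,-1],[0,0,0,0,0,0,-1],[0,0,0,0,0,0,-1],[0,0,0,0,0,0,-1],[0,0,0,0,0,0,-1]]

```text
t: 43.95
tcp_pos: [0.4673, -0.251, 0.0461]
orientation: [-0.707, 0.707, 0.002, 0.001]
wrist_force: [-0.6, -0.7, 0.4]
opening: 0.0438
```

Call:
play_rows:
  series:
    - [[0,-0.5,0,0,0,0,-1],[0,-0.9,0,0,0,0,-1],[0,-0.9,0,0,0,0,-1],[0.4,-0.4,0.2,0,0,0,-1],[0.9,-0.1,0.45,0,0,0,-1],[0.9,0,0.45,0,0,0,-1],[0.9,0,0.45,0,0,0,-1],[0.9,0,0.45,0,0,0,-1],[0.9,0,0.45,0,0,0,-1],[0.4,0,0.2,0,0,0,-1]]

```text
t: 44.95
tcp_pos: [0.6288, -0.171, 0.144]
orientation: [-0.707, 0.707, 0.001, 0.004]
wrist_force: [-1.0, 1.2, -1.5]
opening: 0.0437
```

```bash
python3 go.py .6385 -.1588 .045
```

```text
t 44.95 p [ 0.6288 -0.171   0.144 ] open 0.0437 F [-1.   1.2 -1.5] j [-0.34  0.53  0.71  1.75 -0.4   1.    2.08]
units tool [0.3  3.3  0.41]
[[ 1.     0.006  0.005]
 [-0.005 -0.001  1.   ]
 [ 0.006 -1.    -0.001]]
align 0 [ 0.009 -0.039  0.053]
```

Call:
play_rows:
  series:
    - [[0.2,0,0.35,0,-0.04,0.05,-1],[0,0.3,0,0,0,0,-1],[0,0.8,0,0,0,0,-1],[0,0.6,0,0,0,0,-1],[0,0.2,0,0,0,0,-1],[0,0,0,0,0,0,-1]]

```text
t: 45.55
tcp_pos: [0.6319, -0.1617, 0.0862]
orientation: [-0.706, 0.708, -0.001, -0.0]
wrist_force: [0.1, 0.2, -1.1]
opening: 0.0434
```

```bash
python3 go.py .6395 -.1588 .0461
```

```text
t 45.55 p [ 0.6319 -0.1617  0.0862] open 0.0434 F [ 0.1  0.2 -1.1] j [-0.32  0.6   0.66  1.79 -0.45  0.91  2.11]
units tool [0.26 1.34 0.1 ]
[[ 1.    -0.001  0.001]
 [-0.001 -0.003  1.   ]
 [-0.001 -1.    -0.003]]
align 0 [ 0.023 -0.011 -0.012]
```

Call:
play_rows:
  series:
    - [[0.24,0.2,0.1,0.02,-0.01,0,-1],[0,0.5,0,0,0,0,-1],[0,0.35,0,0,0,0,-1],[0,0.1,0,0,0,0,-1],[0,0,0,0,0,0,-1],[0,0,0,0,0,0,-1]]

```text
t: 46.15
tcp_pos: [0.6396, -0.1596, 0.0503]
orientation: [-0.707, 0.707, -0.0, 0.0]
wrist_force: [-0.3, -0.0, -2.1]
opening: 0.0434
```

```bash
python3 go.py .6395 -.1588 .0461
```

```text
t 46.15 p [ 0.6396 -0.1596  0.0503] open 0.0434 F [-0.3 -0.  -2.1] j [-0.3   0.65  0.63  1.79 -0.49  0.86  2.13]
units tool [-0.    0.14  0.03]
[[ 1.    -0.     0.001]
 [-0.001 -0.     1.   ]
 [-0.    -1.    -0.   ]]
align 0 [ 0.004 -0.01  -0.   ]
```

Lower, release, rise and back off toward the robot.

Call:
play_rows:
  series:
    - [[0,0.11,0,0,0,0,-1],[0,0.03,0,0,0,0,-1],[0,0,0,0,0,0,-1],[0,0,0,0,0,0,1],[0,0,0,0,0,0,1],[0,0,0,0,0,0,1],[0,0,0,0,0,0,1],[0,0,0,0,0,0,1],[0,0,0,0,0,0,1],[0,-0.5,0,0,0,0,1]]

```text
t: 47.15
tcp_pos: [0.6396, -0.1595, 0.0614]
orientation: [-0.707, 0.707, -0.0, 0.0]
wrist_force: [0.7, -0.2, 0.1]
opening: 0.0932
```

Call:
play_rows:
  series:
    - [[0,-0.9,0,0,0,0,1],[0,-0.9,0,0,0,0,1],[0,-0.9,0,0,0,0,1],[0,-0.8,0,0,0,0,1],[-0.3,-0.2,-0.6,0,0,0,1],[-0.5,0,-0.8,0,0,0,1],[-0.6,0,-0.8,0,0,0,1],[-0.6,0,-0.6,0,0,0,1],[-0.4,0,-0.3,0,0,0,1],[0,0,0,0,0,0,1]]

```text
t: 48.15
tcp_pos: [0.5633, -0.2595, 0.1864]
orientation: [-0.706, 0.708, 0.001, 0.003]
wrist_force: [0.4, 0.4, -0.8]
opening: 0.0936
```

```bash
python3 go.py | head -1;  python3 m.py top7 | cut -c1-110; python3 -c "
from h import *
shot('side','s6')"
```

```text
t 48.15 p [ 0.5633 -0.2595  0.1864] open 0.0936 F [ 0.4  0.4 -0.8] j [-0.24  0.44  0.76  1.79 -0.35  1.05  2.21]
red dish 301 enc [ 0.6372 -0.1588  0.0435] lsq [ 0.6373 -0.1589] mean [ 0.6356 -0.1579] z 0.0174
red captop 233 enc [ 0.6359 -0.1578  0.0199] lsq [ 0.6362 -0.1578] mean [ 0.6363 -0.1577] z 0.0992
yellow dish 282 enc [0.648  0.1581 0.0434] lsq [0.6479 0.1584] mean [0.6459 0.1565] z 0.0177
yellow captop 243 enc [0.6471 0.1587 0.0205] lsq [0.6473 0.159 ] mean [0.6473 0.159 ] z 0.0992
green dish 141 enc [ 0.4952 -0.0058  0.0421] lsq [ 0.4952 -0.0054] mean [ 0.5    -0.0014] z 0.0175
green captop 180 enc [ 0.496  -0.0042  0.0184] lsq [ 0.4958 -0.0044] mean [ 0.4956 -0.0044] z 0.0996
blue dish 268 enc [0.4722 0.2732 0.0435] lsq [0.4724 0.2736] mean [0.4708 0.2687] z 0.0174
blue captop 253 enc [0.4735 0.2728 0.0207] lsq [0.4739 0.2729] mean [0.474  0.2729] z 0.0996
white 4352 ((0.463212788105011, -0.25232627987861633), 0.11328896135091782) [ 0.46293497 -0.25280654]
plates [0.76592602 0.02205587 0.054     ]
```

View pics/s6.png

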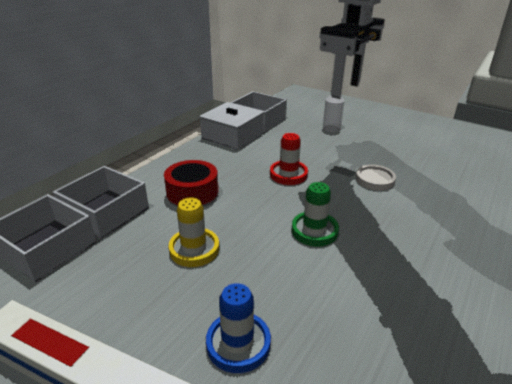

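View pics/top7.png

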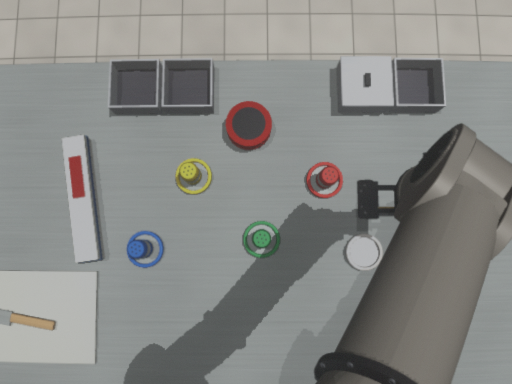

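All four shakers stand in their own dishes within 2 mm of centre, the white dish (376,178 in side view) is empty, and the plates have not moved (249,124 in top view). Handing in.

```bash
python3 -c "
from cell import *
print(close_job())"
```

```text
the job is handed in; nothing more can be done
None
```

All four shakers now stand in the dishes of their own colour, and I handed the job in at about 48 s of the 144 s limit. I swapped blue and yellow first, then red and green, parking yellow and then red in the white dish on the way.

- **Positions:** the last top-camera measurement put every cap within about 2 mm of its dish's centre. Cap tops were at about 0.099 m, so the shakers rest on the dish floors.
- **Upright and clear:** they look upright in both views. The white dish is empty, the gripper is open and clear of everything, and the plates appear in the same place as at the start.
- **Forces:** wrist force readings stayed under about 3 N.
- **Limits of the checks:** while red was parked in the white dish, the arm hid it from the top camera. I confirmed it there only from the side view and the pose where I released it. In the last report I cropped only the printed measurements; no check failed or disagreed.

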